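Sort two lab-jack lead screws by thread pitch on the gauge plates

ROBOT

A 6-joint arm with a two-finger parallel gripper is mounted at the origin on a cart in front of the work surface, level with it; the furniture and walls round the work are solid. World frame = base frame: x ahead of the robot, y to its left, z up, the work surface at z = 0. Lengths are in m, angles in rad, forces in N, time in s.
With the tool pointing down it reaches from about 0.275 to 0.85 m from the base axis. Payload 5.2 kg.
Tool frame: the origin (TCP) lies at the centre of the arm's flange, where the gripper is bolted on; the fingertips stand 173 mm ahead of it and the grasp point (between the pads) lies env.tcp_to_grasp ahead of it (env.tcp_to_grasp is the distance from the TCP to the grasp point, in m); z points along the fingers, y is the line along which they close (so a half turn about z gives the same grasp; the last joint's range is limited). The gripper opens to 85 mm and grips with 20 to 120 N. Pads are 22 mm wide; open, the fingers measure 114 mm over their backs; the gripper's body (76 mm by 85 mm) begins 54 mm behind the grasp point. The pads swing forward as they close: fully open they stand 13 mm farther back than shut.
Start: joints at [-1.338, 0.259, 1.535, -0, 1.348, -0.203], TCP at [0.232, -0.499, 0.405] pointing down, gripper open.
Joint ranges: [-3.14, 3.14], [-0.91, 2.08], [0.19, 2.58], [-1.22, 4.36], [0.22, 2.71], [-3.12, 3.12]. Speed limits (rad/s): [2.57, 2.57, 3.14, 3.14, 3.14, 3.14].

INTERFACE

Orientations are given as a rotation vector (axis times angle).
In Python, from workcell import env gives the robot as it stands. The module is installed in compiled form; this text tells all that it offers.
- The arm moves only by the tool jog_arm, never from a script. Its argument "increments" is a list of rows, each a list of 2 entries, a list of its own where there are three numbers: the shift along the tool's x, y, z scaled (see below), then the turn, a rotation vector about the tool's x, y, z scaled (see below). A call has 1 to 12 rows; each row is the pose to reach, as a shift and turn from the pose commanded when the call began, along the tool's axes at that moment, turning the shorter way round; what a row does not reach only later rows make up. The controller multiplies each number of a shift by 100 mm and each number of a turn by 180 degrees. A row lasts 1/10 s, in which the tool goes at most 50 mm and 8.59 degrees, less where a joint would pass 70% of its speed; a pose out of reach is approached as far as the arm can. A call with a number of a shift or a turn outside -1 to 1 is refused whole. A call with a gripper value outside its range is refused whole. "grip" is the opening, from -1 (shut) to 1 (fully open), set as the call begins (left out, the last holds). The fingers move at their own pace and stop on an object; "force" is the grip in N (left out, the last holds). Time passes only in rows, so rows that repeat a pose let the fingers close. It gives the time, the measured TCP pose, the force, the opening and the grip force at its end, in the units of the state.
- env.state(): the state, without advancing time (a new reading comes with each control period).
- env.read_camera(name): name is "scene" or "top" or "wrist"; returns a dict with "image" (420x560x3 uint8, red, green, blue), "fx", "fy", "cx", "cy" (pixels), "cam_to_world" (4x4, takes a point from camera to world coordinates). Camera axes: x right, y up, looking along -z (the intrinsics and any distortion apply to the point x, -y, -z); pixel columns grow to the right and rows downward; lengths in m; the calibration is good to about 2 mm. A picture is of the moment at which its call begins. There is no depth.
- env.finish_job(): hands the job in; it is judged then, once.
Trained networks look in a picture, given as the dict that the camera call returned (one of the last four; its "shot" number tells which), for a name from the list of things; names that differ only in an ending like _2 or _b are one class to them, and where a whole thing is asked for, a point or a joint stands for the part that bears it (a point fixed in the world has none). Each returns a list of dicts, best first, with "conf" (0 to 1); they miss things now and then, are a little off and sometimes report something else, mostly with a low value. They report only what shows in the picture. A call takes as long as a camera call. They do not tell look-alikes from the thing itself.
- env.boxes_of(picture, label): "location" ([column, row] in pixels, amid what is visible of it).
- env.tip_of(picture, label): "location" ([column, row] in pixels: a listed point, or the origin of a listed thing).
The state is a dict: "time": time; "qpos": joint angles; "dq": joint speeds; "joint_efforts": joint torques, N m; "tcp_pos": TCP position; "orientation": TCP orientation; "contact_force": force on the tool from outside, world axes, zero at the start; "moment": the same for the moment, N m; "gripper_width": finger opening in m; "finger_force": force on a finger pad.
Only numpy, scipy, OpenCV 4.12 (cv2) and the standard library are available. Lean on these libraries where they do the work, as an engineer would, in place of code of your own. Each camera call takes 0.05 s, during which the arm holds its last target. There are 200 camera calls.

TASK

Two lead screws from lab jacks got mixed up on the bench: sort them by thread pitch. Slide each along the bench, never lifting it off, sideways against the notched gauge plate of the same pitch, until all its threads sit fully home in the notches, and leave both there lying flat. Do not disturb the timer, the petri dish or the vial.

Things in the scene. Friction and masses are not known exactly. Their poses are not given: they have to be found in the camera images.
- spindle_coarse: Steel lead screw lying along its x, 108 mm long with 11 mm end journals; 7 V ridges (level rings, not a helix) at 14 mm pitch, one at x=0, crests 26 mm across y, 6 mm high, tips 2.4 mm thick; two flats 18 mm apart (under, top): it slides, does not roll; about 0.25 kg. Origin: mid-length, underside; z up. Same either way round.
- spindle_fine: Steel lead screw lying along its x, 108 mm long with 11 mm end journals; 11 V ridges (level rings, not a helix) at 8 mm pitch, one at x=0, crests 26 mm across y, 3.6 mm high, tips 1.6 mm thick; two flats 18 mm apart (under, top): it slides, does not roll; about 0.25 kg. Origin: mid-length, underside; z up. Same either way round.
- gauge_coarse: Fixed dark steel plate nearer or farther than the screws, 336 long (x), 40 wide over tooth tips (y), 15 mm high, screw heads 3 mm more. V notches 6 mm deep at 14 mm pitch on both long edges, one at x=0, tooth tips 2.4 mm thick. Matching screw home: parallel, axis at y=+-27 mm, its origin's x any whole multiple of 14 mm; tip on tip it stands 6 mm farther out. Origin: centre of underside.
- gauge_fine: Fixed dark steel plate nearer or farther than the screws, 336 long (x), 40 wide over tooth tips (y), 15 mm high, screw heads 3 mm more. V notches 3.6 mm deep at 8 mm pitch on both long edges, one at x=0, tooth tips 1.6 mm thick. Matching screw home: parallel, axis at y=+-29.4 mm, its origin's x any whole multiple of 8 mm; tip on tip it stands 3.6 mm farther out. Origin: centre of underside.
- timer: White bench timer with three keys, 64x64x19 mm, a bystander. Origin: centre of the underside, z up.
- petri_dish: Clear petri dish, 59 mm across, 14 mm high, a bystander. Origin: centre of the underside, z up.
- vial: Small glass vial with a white cap, 31 mm across, 60 mm high, upright, a bystander. Origin: centre of the underside, z up.
Not all that is in view belongs to the job. Leave any red or turquoise look-alike of the spindle_fine alone.

How it is judged:
By the outcome, as a careful person would: the job done as asked, in the order asked, and still so for the second after the job is handed in, with the robot touching nothing.
It also fails if it takes over 58 s, if anything falls off the work surface, if the arm or the gripper's body presses on something with over 40 N, if the wrist force passes 120 N, or if a joint passes its speed limit or range.

## Working session

There is one attempt and no reset: what is moved stays moved. The work goes in short steps, Python scripts to look and compute and a tool call to move; the robot and the scene stay as the last step left them, time stands still between calls to the robot, and variables do not carry over. Pictures are saved under pics/ and viewed, at most 10 in all, crops included, and the job is handed in when it is done.

Besides the shell and the picture viewer there is one more tool, called after "Request:" by a JSON object that holds its "api" and its "payload". jog_arm: Moves the arm, as the interface text tells. Shifts and turns lie within -1 to 1; 1 stands for 100 mm of shift or 180 degrees of turn. Its arguments: {"type":"object","properties":{"increments":{"type":"array","items":{"type":"array"}},"grip":{"type":"number"},"force":{"type":"number"}},"required":["increments"]}

```bash
mkdir -p pics; cat > h.py <<'E'
import numpy as np, cv2
from workcell import env
from scipy.spatial.transform import Rotation as R
def cam(n):
    return env.read_camera(n)
def save(p,f): cv2.imwrite('pics/'+f,cv2.cvtColor(p['image'],cv2.COLOR_RGB2BGR))
def ray(p,px):
    M=np.array(p['cam_to_world']); d=np.array([(px[0]-p['cx'])/p['fx'],-(px[1]-p['cy'])/p['fy'],-1.])
    return M[:3,3],M[:3,:3]@d
def on(p,px,z):
    o,d=ray(p,px); return o+d*(z-o[2])/d[2]
def proj(p,P):
    M=np.linalg.inv(np.array(p['cam_to_world'])); q=M[:3,:3]@np.array(P)+M[:3,3]
    return np.array([p['cx']+p['fx']*q[0]/-q[2],p['cy']-p['fy']*q[1]/-q[2]])
def tri(p1,a,p2,b):
    o1,d1=ray(p1,a);o2,d2=ray(p2,b);d1/=np.linalg.norm(d1);d2/=np.linalg.norm(d2)
    s=np.linalg.lstsq(np.c_[d1,-d2],o2-o1,rcond=None)[0]
    A=o1+s[0]*d1;B=o2+s[1]*d2
    return (A+B)/2,np.linalg.norm(A-B)
E
cat > a.py <<'E'
from h import *
np.set_printoptions(precision=4,suppress=True)
print(env.tcp_to_grasp, env.state())
ps={n:cam(n) for n in('scene','top')}
for n,p in ps.items():
    save(p,n+'0.png'); print(n,p.keys(),p['fx'],p['cx'],p['cy'],np.array(p['cam_to_world']))
    for l in ['spindle_coarse','spindle_fine','gauge_coarse','gauge_fine','timer','petri_dish','vial']:
        for f in(env.tip_of,env.boxes_of):
            print(n,l,f.__name__,[(np.round(x['location'],1),round(x['conf'],2),on(p,x['location'],0)[:2]) for x in f(p,l)])
E
python3 a.py
```

```text
0.1547 {'time': 0.0, 'qpos': array([-1.3378,  0.2594,  1.5361, -0.    ,  1.348 , -0.2028]), 'dq': array([ 0.0005, -0.0003, -0.0017, -0.0002, -0.0007,  0.0003]), 'joint_efforts': array([ -0.0004, -44.6041, -29.0566,  -0.0003,   0.0117,  -0.    ]), 'tcp_pos': array([ 0.2321, -0.4984,  0.4038]), 'orientation': array([-3.0655, -0.6787,  0.0001]), 'contact_force': array([-0.2096,  0.2645,  0.3693]), 'moment': array([ 0.0302, -0.0924, -0.0521]), 'finger_force': 0.0, 'gripper_width': 0.08578950859310765}
scene dict_keys(['image', 'fx', 'fy', 'cx', 'cy', 'cam_to_world', 'shot']) 463.998070523592 278.1196140281657 207.0984399957063 [[-0.6408  0.5754 -0.5083 -0.0809]
 [-0.7676 -0.4655  0.4407  0.4834]
 [ 0.017   0.6725  0.7399  0.9295]
 [ 0.      0.      0.      1.    ]]
scene spindle_coarse call [(array([232.6, 243.7]), 0.8, array([0.534, 0.099]))]
scene spindle_coarse call [(array([233.4, 244.5]), 0.74, array([0.5307, 0.0989]))]
scene spindle_fine call [(array([282.9, 206.2]), 0.82, array([ 0.5519, -0.0824])), (array([204.1, 289.4]), 0.7, array([0.4674, 0.2293])), (array([406.3, 166.1]), 0.6
[... 1947 characters left out ...]
 250.5]), 0.69, array([ 0.4189, -0.0166]))]
top gauge_fine call [(array([260.8, 169. ]), 0.67, array([0.6685, 0.0185]))]
top gauge_fine call [(array([260.6, 166.9]), 0.85, array([0.675 , 0.0191]))]
top timer call [(array([149.2, 242.2]), 0.84, array([0.4476, 0.3578]))]
top timer call [(array([148.3, 238.3]), 0.56, array([0.4594, 0.3607]))]
top petri_dish call [(array([373.9, 253.2]), 0.84, array([ 0.4077, -0.3209])), (array([150.7, 238.6]), 0.41, array([0.4584, 0.3534]))]
top petri_dish call [(array([372.6, 251. ]), 0.74, array([ 0.4144, -0.3172]))]
top vial call [(array([368.2, 198.1]), 0.53, array([ 0.5751, -0.3085]))]
top vial call [(array([370.6, 196. ]), 0.6, array([ 0.5814, -0.316 ]))]
```

```bash
python3 - <<'E'
import cv2
a=cv2.imread('pics/top0.png')[130:300,110:460]; cv2.imwrite('pics/top0c.png',cv2.resize(a,(800,389),interpolation=3))
E
```

```text
(no output)
```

View pics/top0c.png

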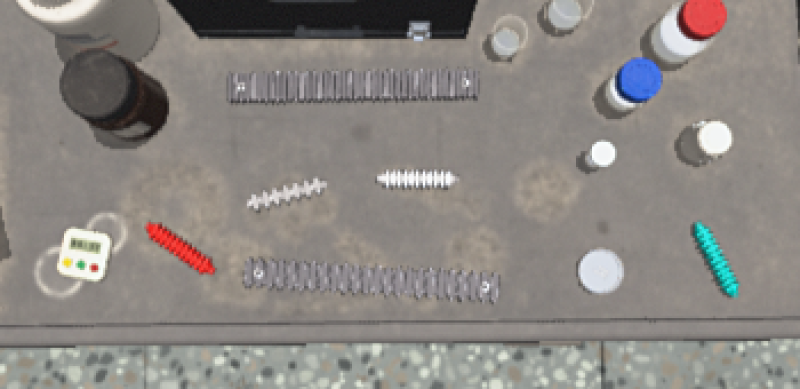

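View pics/scene0.png

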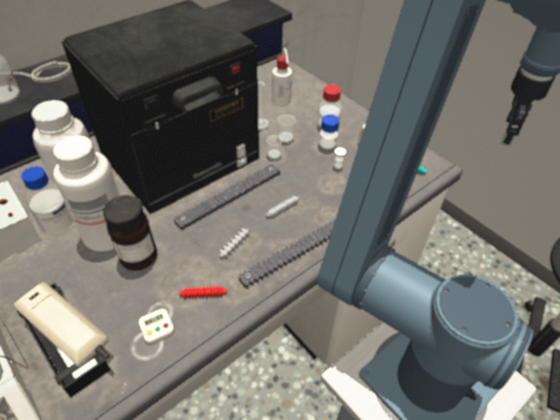

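The coarse screw is at the left, top crop (285,193), and the fine one at (417,180). The far plate is at (353,86) and the near plate, with clearly coarse notches, at (370,280). The red and turquoise ones are decoys. Next I go above the work for a wrist view.

Request:
{"api": "jog_arm", "payload": {"increments": [[[0.5,-0.5,0],[0,0,0.046]],[[1,-1,0],[0,0,0.092]],[[1,-1,0],[0,0,0.1387]],[[1,-1,0],[0,0,0.1387]]], "grip": 0}}

```text
time: 1.9
tcp_pos: [0.2816, -0.3614, 0.4048]
orientation: [-3.139, 0.002, -0.001]
contact_force: [0.0, -0.3, 0.8]
gripper_width: 0.0425
finger_force: 0.0
```

Request:
{"api": "jog_arm", "payload": {"increments": [[[0.2,-0.3,0],[0,0,0]],[[0.4,-0.6,0],[0,0,0]],[[0.6,-0.9,0],[0,0,0]]]}}

```text
time: 2.2
tcp_pos: [0.3411, -0.2754, 0.4049]
orientation: [3.141, 0.001, 0.001]
contact_force: [1.2, -0.3, -0.6]
gripper_width: 0.0427
finger_force: 0.0
```

Request:
{"api": "jog_arm", "payload": {"increments": [[[0.2,-0.3,0],[0,0,0]],[[0.4,-0.6,0],[0,0,0]],[[0.6,-0.9,0],[0,0,0]]]}}

```text
time: 2.5
tcp_pos: [0.4014, -0.1851, 0.405]
orientation: [3.141, 0.002, 0.001]
contact_force: [0.7, -0.1, -0.6]
gripper_width: 0.0429
finger_force: 0.0
```

Request:
{"api": "jog_arm", "payload": {"increments": [[[0.2,-0.3,0],[0,0,0]],[[0.4,-0.6,0],[0,0,0]],[[0.6,-0.9,0],[0,0,0]],[[0.6,-0.9,0],[0,0,0]],[[0.6,-0.9,0],[0,0,0]]]}}

```text
time: 3.0
tcp_pos: [0.461, -0.0956, 0.4046]
orientation: [3.141, 0.005, -0.0]
contact_force: [-1.0, -0.2, 0.1]
gripper_width: 0.0427
finger_force: 0.0
```

```bash
cat > b.py <<'E'
from h import *
import sys
np.set_printoptions(precision=4,suppress=True)
s=env.state(); print(s['time'],s['tcp_pos'],s['orientation'],s['gripper_width'])
p=cam('wrist'); save(p,sys.argv[1]); print(p['fx'],np.array(p['cam_to_world']))
import pickle; pickle.dump(p,open('pics/'+sys.argv[1]+'.pkl','wb'))
for l in ['spindle_coarse','spindle_fine','gauge_coarse','gauge_fine']:
    print(l,[(np.round(x['location'],1),round(x['conf'],2),on(p,x['location'],0)[:2]) for x in env.tip_of(p,l)])
E
python3 b.py w1.png
```

```text
3.0 [ 0.461  -0.0956  0.4046] [ 3.141   0.005  -0.0004] 0.04265331725265192
305.15167340311575 [[ 0.0028  0.9513  0.3083  0.5395]
 [-1.      0.0026  0.0011 -0.0951]
 [ 0.0002 -0.3083  0.9513  0.3741]
 [ 0.      0.      0.      1.    ]]
spindle_coarse [(array([113.6, 120.9]), 0.87, array([0.5261, 0.0943]))]
spindle_fine [(array([252.5,  99.2]), 0.85, array([ 0.5507, -0.07  ])), (array([  4. , 174.8]), 0.76, array([0.4612, 0.2409])), (array([113.2, 119.8]), 0.58, array([0.5274, 0.0945]))]
gauge_coarse [(array([207.4, 209. ]), 0.7, array([ 0.4172, -0.0092])), (array([463.6,  82.8]), 0.53, array([ 0.569 , -0.3104]))]
gauge_fine [(array([113.6, 121.7]), 0.48, array([0.5252, 0.0944]))]
```

View pics/w1.png

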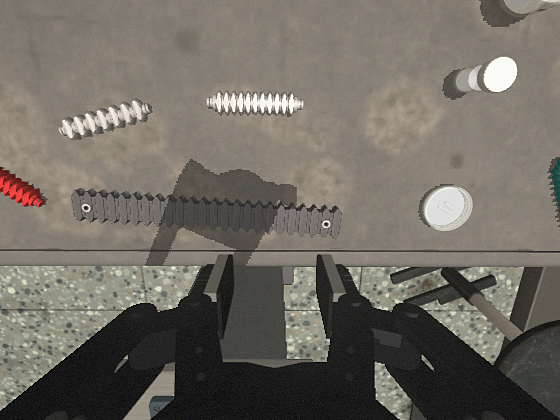

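Near plate is clearly coarse (teeth about 11 px here), coarse screw at (105,119), fine screw at (255,103). I'll take two closer wrist views to measure both pairs.

Request:
{"api": "jog_arm", "payload": {"increments": [[[0,-0.4,0.4],[0,0,0]],[[0,-0.8,0.8],[0,0,0]],[[0,-1,1],[0,0,0]],[[0,-1,1],[0,0,0]],[[0,-1,1],[0,0,0]]], "grip": -0.1}}

```text
time: 3.75
tcp_pos: [0.4606, 0.004, 0.3046]
orientation: [3.141, 0.001, -0.001]
contact_force: [1.3, -0.2, 0.2]
gripper_width: 0.0386
finger_force: 0.0
```

```bash
python3 b.py w2.png
```

```text
3.75 [0.4606 0.004  0.3046] [ 3.1414  0.0014 -0.0015] 0.03863737989957067
305.15167340311575 [[ 0.0005  0.9511  0.309   0.5389]
 [-1.      0.0005  0.      0.0043]
 [-0.0002 -0.309   0.9511  0.274 ]
 [ 0.      0.      0.      1.    ]]
spindle_coarse [(array([163.7, 125.1]), 0.94, array([0.5258, 0.1003]))]
spindle_fine [(array([367.7,  97.7]), 0.84, array([ 0.5483, -0.0745])), (array([ 21.6, 200.2]), 0.82, array([0.4579, 0.2409]))]
gauge_coarse [(array([290.2, 242.5]), 0.7, array([ 0.4148, -0.0113]))]
gauge_fine []
```

Request:
{"api": "jog_arm", "payload": {"increments": [[[0.5,0.1,0],[0,0,0]],[[1,0.2,0],[0,0,0]],[[1,0.2,0],[0,0,0]],[[1,0.2,0],[0,0,0]],[[1,0.2,0],[0,0,0]]]}}

```text
time: 4.5
tcp_pos: [0.5598, -0.0159, 0.3047]
orientation: [-3.141, 0.001, 0.002]
contact_force: [-1.1, 0.2, -0.2]
gripper_width: 0.0386
finger_force: 0.0
```

```bash
python3 b.py w3.png; python3 - <<'E'
import cv2,numpy as np
a=cv2.imread('pics/w2.png')[:300];b=cv2.imread('pics/w3.png')[:300]
cv2.imwrite('pics/w23.png',np.vstack([a,b]))
E
```

```text
4.5 [ 0.5598 -0.0159  0.3047] [-3.1413  0.0008  0.0017] 0.0385725207736939
305.15167340311575 [[-0.0009  0.951   0.3091  0.6381]
 [-1.     -0.0007 -0.0009 -0.0157]
 [-0.0006 -0.3091  0.951   0.2741]
 [ 0.      0.      0.      1.    ]]
spindle_coarse [(array([157.5, 233.5]), 0.89, array([0.5235, 0.098 ]))]
spindle_fine [(array([334.9, 211.4]), 0.97, array([ 0.546 , -0.0728])), (array([ 27.2, 290.9]), 0.7, array([0.4593, 0.2407]))]
gauge_coarse [(array([270.1, 327.7]), 0.97, array([ 0.4133, -0.0108]))]
gauge_fine [(array([240.3,  65.3]), 0.74, array([0.6724, 0.0123]))]
```

View pics/w23.png

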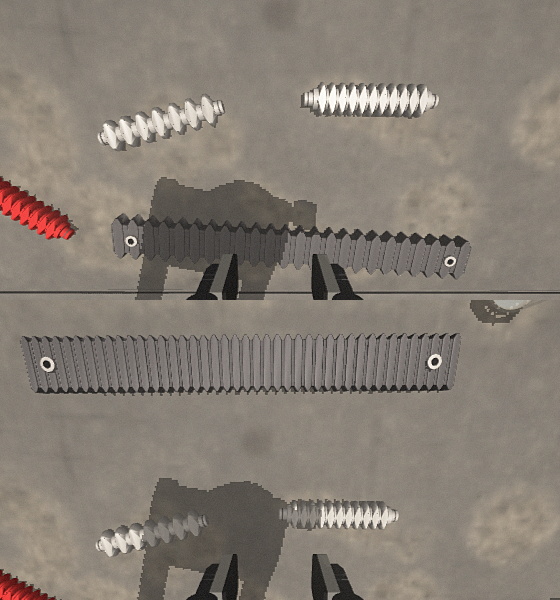

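Top half: coarse screw (162,122), fine screw (369,99), coarse gauge heads (131,241) and (450,261). Bottom half, far plate is fine-toothed, heads (47,64) and (435,61). Now precise measuring.

```bash
cat > m.py <<'E'
from h import *
import pickle
np.set_printoptions(precision=4,suppress=True)
P={k:pickle.load(open(f'pics/w{k}.png.pkl','rb')) for k in(1,2,3)}
def ring(p,px,r=9):
    g=cv2.cvtColor(p['image'],cv2.COLOR_RGB2GRAY).astype(float); x,y=px
    w=g[y-r:y+r+1,x-r:x+r+1]; m=np.clip(w-150,0,None); yy,xx=np.mgrid[y-r:y+r+1,x-r:x+r+1]
    return np.array([(m*xx).sum(),(m*yy).sum()])/m.sum()
def ends(p,box,th):
    x0,y0,x1,y1=box; g=cv2.cvtColor(p['image'],cv2.COLOR_RGB2GRAY)[y0:y1,x0:x1]
    m=(g>th).astype(np.uint8); m=cv2.morphologyEx(m,cv2.MORPH_CLOSE,np.ones((5,5)))
    n,l,s,c=cv2.connectedComponentsWithStats(m); i=1+s[1:,4].argmax()
    ys,xs=np.nonzero(l==i); pt=np.c_[xs+x0,ys+y0].astype(np.float32)
    (c,sz,a)=cv2.minAreaRect(pt); bx=cv2.boxPoints((c,sz,a))
    e=bx[1]-bx[0],bx[2]-bx[1]; d=max(e,key=np.linalg.norm)/2
    if d[0]<0:d=-d
    return np.array(c)-d,np.array(c)+d,sz
if __name__=='__main__':
    for n,(a,b) in {'coarse':((1,(86,208),(326,224)),(2,(131,241),(450,261))),'fine':((3,(47,64),(435,61)),)*2}.items():
        for k,u,v in{a,b}:
            A=on(P[k],ring(P[k],u),.018);B=on(P[k],ring(P[k],v),.018)
            print('gauge',n,k,A,B,'mid',(A+B)/2,'len',np.linalg.norm(A-B),'yaw of A-B vs y',np.degrees(np.arctan2(-(A-B)[0],(A-B)[1])))
    for i,j in((0,0),(1,1)):
        print('head tri',tri(P[1],ring(P[1],[(86,208),(326,224)][i]),P[2],ring(P[2],[(131,241),(450,261)][i])))
    for n,bs in{'coarse':{1:(55,92,158,146),2:(90,85,235,160)},'fine':{1:(200,85,310,122),2:(295,72,445,125)}}.items():
        E={}
        for k,b in bs.items():
            for th in(130,150):
                e=ends(P[k],b,th);E[k]=e; A,B=on(P[k],e[0],.009),on(P[k],e[1],.009)
                print('screw',n,k,th,e[2],A,B,'mid',(A+B)/2,'len',np.linalg.norm(A-B),'yaw',np.degrees(np.arctan2(-(A-B)[0],(A-B)[1])))
        print('tri',tri(P[1],E[1][0],P[2],E[2][0]),tri(P[1],E[1][1],P[2],E[2][1]))
E
python3 m.py
```

```text
gauge coarse 2 [0.4248 0.1353 0.018 ] [ 0.4043 -0.1597  0.018 ] mid [ 0.4146 -0.0122  0.018 ] len 0.2956786589607505 yaw of A-B vs y -3.9628757725438244
gauge coarse 1 [0.4249 0.1354 0.018 ] [ 0.4043 -0.1596  0.018 ] mid [ 0.4146 -0.0121  0.018 ] len 0.295630934212616 yaw of A-B vs y -3.989226420562263
gauge fine 3 [0.6713 0.1581 0.018 ] [ 0.6729 -0.1373  0.018 ] mid [0.6721 0.0104 0.018 ] len 0.29549719119849077 yaw of A-B vs y 0.312066253667711
head tri (array([0.4251, 0.1349, 0.0187]), np.float64(4.658849857976327e-05))
head tri (array([ 0.4044, -0.1595,  0.0182]), np.float64(3.5277160907587616e-05))
screw coarse 1 130 (101.99998474121094, 52.99999237060547) [0.5289 0.1566 0.009 ] [0.5293 0.0395 0.009 ] mid [0.5291 0.098  0.009 ] len 0.11708988639173887 yaw 0.16088992330127166
screw coarse 1 150 (28.12599754333496, 91.65734100341797) [0.5109 0.1547 0.009 ] [0.5378 0.0482 0.009 ] mid [0.5244 0.1015 0.009 ] len 0.10981721950374872 yaw 14.157375944886006
screw coarse 2 130 (74.0, 144.0) [0.5287 0.1585 0.009 ] [0.5288 0.0381 0.009 ] mid [0.5288 0.0983 0.009 ] len 0.12042150212545814 y
[... 503 characters left out ...]
 yaw 0.1614144875244515
screw fine 1 150 (96.76953887939453, 32.34434509277344) [ 0.5545 -0.0193  0.009 ] [ 0.5389 -0.1271  0.009 ] mid [ 0.5467 -0.0732  0.009 ] len 0.10898335458592198 yaw -8.2265663872779
screw fine 2 130 (52.0, 149.0) [ 0.5477 -0.0125  0.009 ] [ 0.5478 -0.1343  0.009 ] mid [ 0.5477 -0.0734  0.009 ] len 0.1217284148975578 yaw 0.029155983668185826
screw fine 2 150 (134.4820098876953, 46.84148406982422) [ 0.5471 -0.0195  0.009 ] [ 0.5419 -0.1302  0.009 ] mid [ 0.5445 -0.0748  0.009 ] len 0.11079997858331084 yaw -2.6626614188168145
tri (array([ 0.5507, -0.0195,  0.0105]), np.float64(0.007367297413757309)) (array([ 0.5404, -0.1264,  0.0164]), np.float64(0.0029693474163556347))
```

```bash
cat > s.py <<'E'
from m import *
def ends2(p,box,th):
    x0,y0,x1,y1=box; g=cv2.cvtColor(p['image'],cv2.COLOR_RGB2GRAY)[y0:y1,x0:x1].astype(int)
    m=(g-np.median(g)>th).astype(np.uint8)
    m=cv2.morphologyEx(m,cv2.MORPH_CLOSE,np.ones((5,5)))
    n,l,s,c=cv2.connectedComponentsWithStats(m); i=1+s[1:,4].argmax()
    pt=np.argwhere(l==i)[:,::-1].astype(np.float32)+np.float32([x0,y0])
    W=np.array([on(p,q,.009)[:2] for q in pt],np.float32)
    mu=W.mean(0); d=np.linalg.svd(W-mu,full_matrices=False)[2][0]; d*=np.sign(d[1]); n=np.array([d[1],-d[0]])
    a=(W-mu)@d; b=(W-mu)@n
    return mu+d*(a.max()+a.min())/2+n*(b.max()+b.min())/2, np.ptp(a),np.ptp(b),np.degrees(np.arctan2(-d[0],d[1]))
if __name__=='__main__':
  for n,bs in{'coarse':{1:(55,92,158,146),2:(90,85,235,160)},'fine':{1:(200,85,310,122),2:(295,72,445,125),}}.items():
    for k,b in bs.items():
        for th in(35,50,65): print(n,k,th,*ends2(P[k],b,th))
E
python3 s.py
```

```text
coarse 1 35 [0.5286 0.1022] 0.10901045 0.020668283 14.179685
coarse 1 50 [0.5286 0.102 ] 0.108414814 0.020625435 14.1746235
coarse 1 65 [0.5287 0.102 ] 0.10834615 0.020415481 13.946189
coarse 2 35 [0.5282 0.1012] 0.10954349 0.02119992 13.886619
coarse 2 50 [0.5284 0.1011] 0.10908075 0.020869851 14.0402775
coarse 2 65 [0.5284 0.1011] 0.109085426 0.020494523 13.950657
fine 1 35 [ 0.5468 -0.0728] 0.10769443 0.021385353 -0.9137995
fine 1 50 [ 0.5465 -0.0728] 0.10764359 0.020716228 -0.78669685
fine 1 65 [ 0.5465 -0.0728] 0.10764421 0.020589449 -0.96418107
fine 2 35 [ 0.5466 -0.0751] 0.10927103 0.021354377 -1.2867948
fine 2 50 [ 0.5466 -0.0751] 0.10912351 0.02131847 -1.2510332
fine 2 65 [ 0.5465 -0.0751] 0.10908277 0.021147393 -1.2501254
```

Screws are found with the right length (108 mm): coarse at (0.528,0.101), yaw 14°; fine at (0.546,-0.074), yaw −1°. The gauge heights are right too. I'll turn the gripper across the fine screw and go down over it.

Request:
{"api": "jog_arm", "payload": {"increments": [[[-0.07,0.29,0],[0,0,-0.046]],[[-0.15,0.58,0],[0,0,-0.092]],[[-0.15,0.58,0],[0,0,-0.138]],[[-0.15,0.58,0],[0,0,-0.184]],[[-0.15,0.58,0],[0,0,-0.23]],[[-0.15,0.58,0],[0,0,-0.276]],[[-0.15,0.58,0],[0,0,-0.322]],[[-0.15,0.58,0],[0,0,-0.368]],[[-0.15,0.58,0],[0,0,-0.414]],[[-0.15,0.58,0],[0,0,-0.46]],[[-0.15,0.58,0],[0,0,-0.502]],[[-0.15,0.58,0],[0,0,-0.502]]], "grip": 0.4}}

```text
time: 5.95
tcp_pos: [0.5453, -0.0735, 0.305]
orientation: [2.213, 2.23, 0.0]
contact_force: [0.1, 0.1, 0.3]
gripper_width: 0.0599
finger_force: 0.0
```

Request:
{"api": "jog_arm", "payload": {"increments": [[[0,0,0.3],[0,0,0]],[[0,0,0.6],[0,0,0]],[[0,0,0.9],[0,0,0]],[[0,0,0.9],[0,0,0]],[[0,0,0.9],[0,0,0]],[[0,0,0.9],[0,0,0]]]}}

```text
time: 6.55
tcp_pos: [0.5464, -0.0739, 0.2164]
orientation: [2.214, 2.225, 0.002]
contact_force: [-0.4, 0.4, 0.3]
gripper_width: 0.0596
finger_force: 0.0
```

```bash
python3 b.py w4.png
```

```text
6.55 [ 0.5464 -0.0739  0.2164] [2.2137 2.2255 0.002 ] 0.05964413591838539
305.15167340311575 [[ 1.     -0.0036 -0.0047  0.5453]
 [ 0.0049  0.951   0.3092  0.0055]
 [ 0.0033 -0.3092  0.951   0.1859]
 [ 0.      0.      0.      1.    ]]
spindle_coarse []
spindle_fine [(array([271.7, 234. ]), 0.87, array([ 0.5446, -0.0727]))]
gauge_coarse [(array([ 51.7, 140.9]), 0.73, array([ 0.4134, -0.0132]))]
gauge_fine [(array([492.8,  99.7]), 0.65, array([0.6716, 0.0113]))]
```

View pics/w4.png

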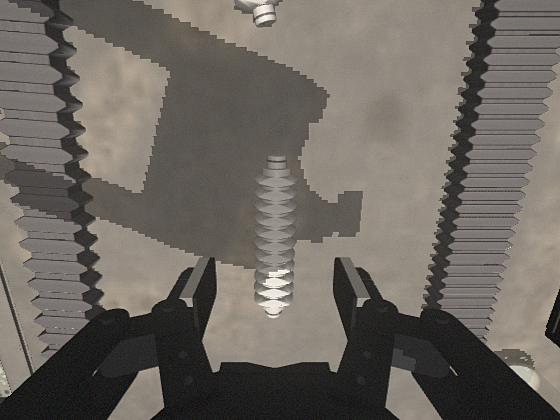

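The fine screw lies between the open fingers, ends at (275,156) and (274,318), the fine gauge teeth are at right, and the coarse screw's end shows at (264,12). I measure ridge and tooth phases on rectified planes.

```bash
cat > r.py <<'E'
from h import *
import pickle
np.set_printoptions(precision=4,suppress=True)
def strip(p,o,d,n,s,t,z):
    """mean grey along o+s*d for lateral offsets t (dir n) on plane z"""
    g=cv2.cvtColor(p['image'],cv2.COLOR_RGB2GRAY).astype(np.float32)
    m=np.array([[proj(p,[*(np.array(o)+a*np.array(d)+b*np.array(n)),z]) for b in t] for a in s],np.float32)
    return cv2.remap(g,m[...,0],m[...,1],cv2.INTER_LINEAR)
def phase(sig,s,pitch):
    w=np.hanning(len(s)); sig=sig-np.polyval(np.polyfit(s,sig,3),s)
    f=(sig*w*np.exp(-2j*np.pi*s/pitch)).sum()
    # position of the bright peak nearest s=0, contrast relative to other pitches
    return -(np.angle(np.conj(f)))%(2*np.pi) and (np.angle(np.conj(f))*pitch/2/np.pi), abs(f)/w.sum()
E
cat > r4.py <<'E'
from r import *
p=pickle.load(open('pics/w4.png.pkl','rb'))
d=[0,1.];n=[1.,0]
o=[.5455,-.074]; s=np.arange(-.06,.0601,.00025); t=np.arange(-.02,.0201,.0005)
A=strip(p,o,d,n,s,t,.009)
bg=strip(p,o,d,n,s,np.array([.03,.035]),0.).mean(1)
m=(np.abs(t)<.005); prof=A[:,m].mean(1)
print('axial profile'); print(np.c_[s*1000,prof,bg][::8].round(1).tolist())
for lo,hi in((-.013,-.009),(.009,.013),(-.005,.005)):
    k=(t>=lo)&(t<=hi); c=np.abs(s)<.04
    print('screw phase',lo,phase(A[c][:,k].mean(1),s[c],.008))
lat=A[np.abs(s)<.04].mean(0); print('lat',np.c_[t*1000,lat][::2].round(0).tolist())
o=[.6721,.0104]; d=[-.0054,1];n=[1,.0054]
s=np.arange(-.12,.0201,.00025)
for z in(.015,):
  for off in(-.0195,-.0185,-.0175):
    B=strip(p,o,d,n,s,np.array([off]),z).mean(1)
    for sel in((-.12,-.05),(-.08,-.01)):
        c=(s>sel[0])&(s<sel[1]); print('gauge tooth phase',off,sel,phase(B[c],s[c],.008))
E
python3 r4.py
```

```text
axial profile
[[-60.0, 148.5, 143.1], [-58.0, 147.1, 143.0], [-56.0, 204.8, 143.8], [-54.0, 141.8, 145.1], [-52.0, 206.4, 143.9], [-50.0, 221.4, 146.5], [-48.0, 228.2, 147.7], [-46.0, 228.9, 144.4], [-44.0, 231.7, 144.6], [-42.0, 136.1, 145.4], [-40.0, 222.3, 145.4], [-38.0, 231.5, 147.4], [-36.0, 229.8, 145.1], [-34.0, 125.6, 144.2], [-32.0, 209.7, 141.9], [-30.0, 234.5, 142.6], [-28.0, 228.3, 143.9], [-26.0, 163.7, 143.5], [-24.0, 199.3, 143.2], [-22.0, 222.2, 145.6], [-20.0, 152.4, 142.0], [-18.0, 135.1, 146.4], [-16.0, 142.7, 143.4], [-14.0, 146.6, 146.0], [-12.0, 144.1, 143.5], [-10.0, 140.0, 140.1], [-8.0, 137.9, 141.9], [-6.0, 141.3, 142.6], [-4.0, 144.8, 114.2], [-2.0, 143.8, 119.4], [0.0, 126.1, 92.7], [2.0, 132.8, 94.3], [4.0, 146.6, 91.1], [6.0, 142.1, 90.7], [8.0, 120.2, 92.5], [10.0, 134.6, 94.2], [12.0, 148.3, 89.7], [14.0, 142.6, 91.4], [16.0, 125.9, 91.0], [18.0, 137.6, 91.6], [20.0, 148.3, 92.8], [22.0, 144.3, 90.3], [24.0, 137.5, 120.9], [26.0, 143.3, 119.7], [28.0, 143.2, 144.6], [30.0, 146.3, 142.0], [32.0, 142.9, 142.8], [34.0, 136.7, 138.0], [36.0, 133.2, 141.0]
[... 1098 characters left out ...]
[18.0, 121.0], [19.0, 121.0], [20.0, 122.0]]
gauge tooth phase -0.0195 (-0.12, -0.05) (np.float64(-0.0038688360085359507), np.float64(10.82336936888287))
gauge tooth phase -0.0195 (-0.08, -0.01) (np.float64(-0.0039008562443289606), np.float64(11.067814406279114))
gauge tooth phase -0.0185 (-0.12, -0.05) (np.float64(-0.003891407225685207), np.float64(20.247805789238416))
gauge tooth phase -0.0185 (-0.08, -0.01) (np.float64(-0.0039244906284172125), np.float64(21.171733687898385))
gauge tooth phase -0.0175 (-0.12, -0.05) (np.float64(-0.003884900682476748), np.float64(22.429180806647608))
gauge tooth phase -0.0175 (-0.08, -0.01) (np.float64(-0.003941037089515858), np.float64(23.763097342550164))
```

Gauge notch phase confirms its origin to 0.1 mm, and the fine screw centre is at y=-0.0730. It needs +3.4 mm axially. Descend and grip lightly.

Request:
{"api": "jog_arm", "payload": {"increments": [[[0,0,0.12],[0,0,0]],[[0,0,0.24],[0,0,0]],[[0,0,0.36],[0,0,0]],[[0,0,0.36],[0,0,0]],[[0,0,0.36],[0,0,0]]]}}

```text
time: 7.3
tcp_pos: [0.5454, -0.0736, 0.1778]
orientation: [-2.213, -2.227, 0.001]
contact_force: [0.8, 0.0, -0.3]
gripper_width: 0.0597
finger_force: 0.0
```

Request:
{"api": "jog_arm", "payload": {"increments": [[[0,0,0],[0,0,0]],[[0,0,0],[0,0,0]],[[0,0,0],[0,0,0]],[[0,0,0],[0,0,0]],[[0,0,0],[0,0,0]],[[0,0,0],[0,0,0]]], "grip": -0.6, "force": 20}}

```text
time: 7.9
tcp_pos: [0.546, -0.0738, 0.1793]
orientation: [2.214, 2.228, 0.001]
contact_force: [0.3, -0.5, 5.0]
gripper_width: 0.0247
finger_force: 19.9
```

Request:
{"api": "jog_arm", "payload": {"increments": [[[0.01,0.1,0],[0,0,0]],[[0.02,0.22,0],[0,0,0]],[[0.03,0.34,0],[0,0,0]],[[0.034,0.46,0],[0,0,0]],[[0.034,0.56,0],[0,0,0]],[[0.034,0.58,0],[0,0,0]],[[0.034,0.58,0],[0,0,0]],[[0.034,0.58,0],[0,0,0]]]}}

```text
time: 8.7
tcp_pos: [0.6022, -0.0698, 0.1792]
orientation: [-2.211, -2.227, 0.005]
contact_force: [-7.6, -0.0, 12.4]
gripper_width: 0.0246
finger_force: 20.5
```

Request:
{"api": "jog_arm", "payload": {"increments": [[[0,0,0],[0,0,0]],[[0,0,0],[0,0,0]],[[0,0,0],[0,0,0]]], "grip": -0.1}}

```text
time: 9.0
tcp_pos: [0.6036, -0.0699, 0.1783]
orientation: [-2.214, -2.228, 0.0]
contact_force: [0.2, -0.0, -0.6]
gripper_width: 0.0384
finger_force: 0.0
```

Request:
{"api": "jog_arm", "payload": {"increments": [[[0,0,-0.3],[0,0,0]],[[0,0,-0.6],[0,0,0]],[[0,-0.1,-0.7],[0,0,0]],[[0,-0.3,-0.7],[0,0,0]],[[0,-0.45,-0.7],[0,0,0]],[[0,-0.45,-0.7],[0,0,0]],[[0,-0.45,-0.7],[0,0,0]]]}}

```text
time: 9.7
tcp_pos: [0.5584, -0.0702, 0.2484]
orientation: [-2.215, -2.228, 0.0]
contact_force: [0.2, -0.3, 0.3]
gripper_width: 0.0385
finger_force: 0.0
```

```bash
python3 b.py w5.png
```

```text
9.7 [ 0.5584 -0.0702  0.2484] [-2.2146 -2.2279  0.    ] 0.038542053048244485
305.15167340311575 [[ 1.     -0.0052 -0.0022  0.5572]
 [ 0.0056  0.9513  0.3081  0.0092]
 [ 0.0005 -0.3082  0.9513  0.2179]
 [ 0.      0.      0.      1.    ]]
spindle_coarse []
spindle_fine [(array([328.5, 217.5]), 0.92, array([ 0.5988, -0.0685]))]
gauge_coarse [(array([ 67.4, 139.3]), 0.76, array([ 0.4128, -0.0114]))]
gauge_fine [(array([445. , 110.6]), 0.66, array([0.6734, 0.0091]))]
```

View pics/w5.png

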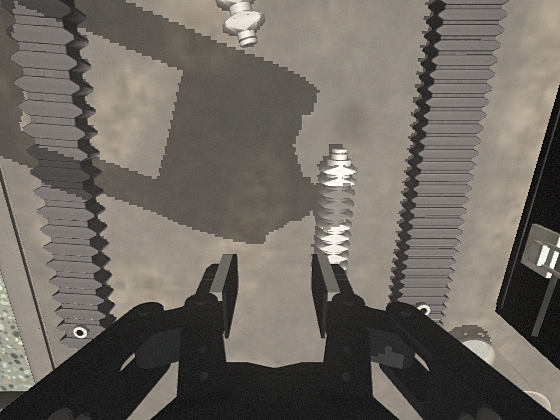

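The fine screw lies parallel, near (330,205), between fingers and fine gauge. Shut the fingers, lower behind it and push toward +x.

Request:
{"api": "jog_arm", "payload": {"increments": [[[0,0,0.1],[0,0,0]],[[0,0,0.3],[0,0,0]],[[0,0,0.5],[0,0,0]],[[0,0,0.7],[0,0,0]],[[0,0,0.7],[0,0,0]],[[0,0,0.7],[0,0,0]]], "grip": -1}}

```text
time: 10.55
tcp_pos: [0.5585, -0.0702, 0.1782]
orientation: [-2.213, -2.228, 0.001]
contact_force: [1.6, -0.3, -0.1]
gripper_width: 0.0001
finger_force: 0.0
```

Request:
{"api": "jog_arm", "payload": {"increments": [[[0,0.1,0],[0,0,0]],[[0,0.18,0],[0,0,0]],[[0,0.26,0],[0,0,0]],[[0,0.34,0],[0,0,0]],[[0,0.42,0],[0,0,0]],[[0,0.48,0],[0,0,0]],[[0,0.48,0],[0,0,0]]]}}

```text
time: 11.25
tcp_pos: [0.6074, -0.0699, 0.1795]
orientation: [2.214, 2.228, 0.0]
contact_force: [-1.9, -0.5, 3.4]
gripper_width: 0.0
finger_force: 2.1
```

Request:
{"api": "jog_arm", "payload": {"increments": [[[0,0.03,0],[0,0,0]],[[0,0.06,0],[0,0,0]],[[0,0.06,0],[0,0,0]]]}}

```text
time: 11.55
tcp_pos: [0.6125, -0.0698, 0.1794]
orientation: [-2.213, -2.228, 0.002]
contact_force: [-5.9, 0.3, 6.8]
gripper_width: 0.0003
finger_force: 4.0
```

Request:
{"api": "jog_arm", "payload": {"increments": [[[0,0.02,0],[0,0,0]],[[0,0.03,0],[0,0,0]],[[0,0.03,0],[0,0,0]]]}}

```text
time: 11.85
tcp_pos: [0.6152, -0.0698, 0.1794]
orientation: [-2.213, -2.228, 0.002]
contact_force: [-6.3, 0.3, 8.1]
gripper_width: -0.0002
finger_force: 4.6
```

Request:
{"api": "jog_arm", "payload": {"increments": [[[0,0.02,0],[0,0,0]],[[0,0.02,0],[0,0,0]],[[0,0.02,0],[0,0,0]]]}}

```text
time: 12.15
tcp_pos: [0.617, -0.0697, 0.1794]
orientation: [-2.213, -2.227, 0.003]
contact_force: [-7.8, -0.0, 8.5]
gripper_width: -0.0002
finger_force: 5.2
```

```bash
python3 b.py w6.png
```

```text
12.15 [ 0.617  -0.0697  0.1794] [-2.2126 -2.2275  0.0027] -0.0001558186232502561
305.15167340311575 [[ 1.     -0.0066 -0.0001  0.6156]
 [ 0.0063  0.9513  0.3081  0.0097]
 [-0.0019 -0.3081  0.9514  0.1489]
 [ 0.      0.      0.      1.    ]]
spindle_coarse []
spindle_fine [(array([317.6, 261.1]), 0.6, array([ 0.6393, -0.0685]))]
gauge_coarse []
gauge_fine [(array([396.9, 111.4]), 0.8, array([0.6723, 0.0092]))]
```

View close-up.

```bash
python3 - <<'E'
import cv2
a=cv2.imread('pics/w6.png')[60:360,240:560]; cv2.imwrite('pics/w6c.png',cv2.resize(a,(640,600),interpolation=2))
E
```

```text
(no output)
```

View pics/w6c.png

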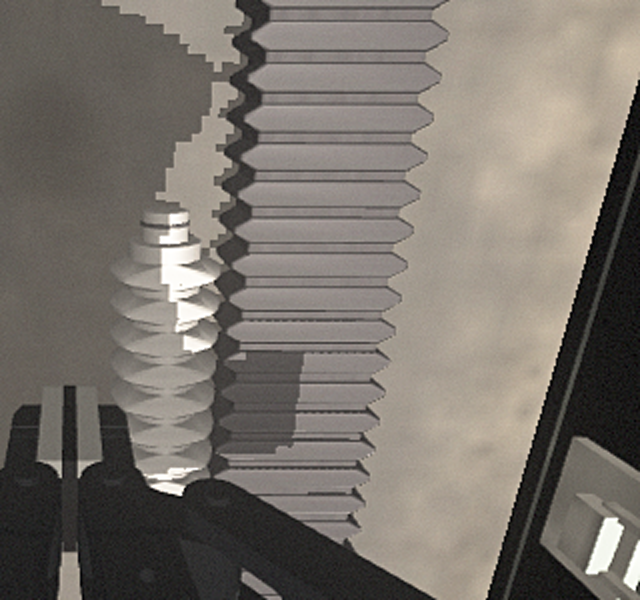

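Crop: the screw at (165,350) is against the teeth but not yet visibly deep. Force is still low, so I keep pushing in small steps.

Request:
{"api": "jog_arm", "payload": {"increments": [[[0,0.02,0],[0,0,0]],[[0,0.02,0],[0,0,0]],[[0,0.02,0],[0,0,0]]]}}

```text
time: 12.7
tcp_pos: [0.6186, -0.0697, 0.1793]
orientation: [-2.212, -2.227, 0.004]
contact_force: [-9.2, 0.5, 9.6]
gripper_width: 0.0001
finger_force: 6.0
```

Request:
{"api": "jog_arm", "payload": {"increments": [[[0,0.02,0],[0,0,0]],[[0,0.02,0],[0,0,0]],[[0,0.02,0],[0,0,0]]]}}

```text
time: 13.0
tcp_pos: [0.6196, -0.0697, 0.1793]
orientation: [-2.21, -2.225, 0.007]
contact_force: [-14.1, -0.8, 12.6]
gripper_width: 0.0004
finger_force: 8.9
```

```bash
python3 b.py w7.png|head -1
```

```text
13.0 [ 0.6196 -0.0697  0.1793] [-2.2101 -2.2254  0.0071] 0.00037507317460891215
```

```bash
python3 - <<'E'
from r import *
p=pickle.load(open('pics/w7.png.pkl','rb'))
import cv2
# rectified z=9 map, 0.25mm/px, and z=15 map beside
def rect(z,x0,x1,y0,y1,r=.0002):
    xs=np.arange(x0,x1,r);ys=np.arange(y1,y0,-r)
    H,_=cv2.findHomography(np.float32([[0,0],[len(xs)-1,0],[len(xs)-1,len(ys)-1],[0,len(ys)-1]]),np.float32([proj(p,[a,b,z]) for a,b in((xs[0],ys[0]),(xs[-1],ys[0]),(xs[-1],ys[-1]),(xs[0],ys[-1]))]))
    return cv2.warpPerspective(p['image'],np.linalg.inv(H),(len(xs),len(ys)))
A=np.hstack([rect(.009,.62,.68,-.08,0),rect(.015,.62,.68,-.08,0)])
cv2.imwrite('pics/w7r.png',cv2.cvtColor(A,cv2.COLOR_RGB2BGR)); print(A.shape)
E
```

```text
(400, 602, 3)
```

View pics/w7r.png

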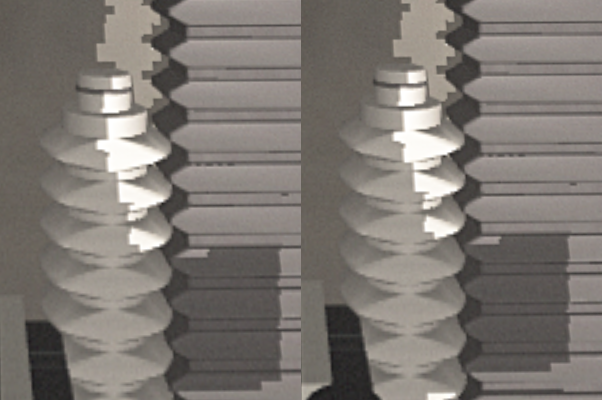

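Rectified views: crests reach x=.6544 at rows 148, 188 and 228, in phase with the notches. The tooth tips are at about .6525, so it is only half seated. Push harder.

Request:
{"api": "jog_arm", "payload": {"increments": [[[0,0.02,0],[0,0,0]],[[0,0.02,0],[0,0,0]]]}}

```text
time: 13.45
tcp_pos: [0.6205, -0.0697, 0.1792]
orientation: [-2.208, -2.224, 0.011]
contact_force: [-18.2, -1.7, 17.1]
gripper_width: -0.0001
finger_force: 12.1
```

Request:
{"api": "jog_arm", "payload": {"increments": [[[0,0.02,0],[0,0,0]],[[0,0.02,0],[0,0,0]]]}}

```text
time: 13.65
tcp_pos: [0.6213, -0.0697, 0.1792]
orientation: [-2.206, -2.222, 0.015]
contact_force: [-23.8, -2.1, 21.4]
gripper_width: 0.0002
finger_force: 15.3
```

Force climbs without travel, and the tool is pushed upward, so the finger's outer back wedges. I'll switch to a two-finger push with the flat sides of the fingers (yaw 0).

Request:
{"api": "jog_arm", "payload": {"increments": [[[0,-0.12,0],[0,0,0]],[[0,-0.25,0],[0,0,0]],[[0,-0.25,-0.35],[0,0,0]],[[0,-0.25,-0.7],[0,0,0]],[[0,-0.25,-0.7],[0,0,0]]]}}

```text
time: 14.15
tcp_pos: [0.6032, -0.0705, 0.2543]
orientation: [2.207, 2.222, 0.009]
contact_force: [-0.4, 0.4, 0.8]
gripper_width: -0.0004
finger_force: 0.0
```

Request:
{"api": "jog_arm", "payload": {"increments": [[[0,0,0],[0,0,0.046]],[[0,0,0],[0,0,0.092]],[[0,0,0],[0,0,0.138]],[[0,0,0],[0,0,0.184]],[[0,0,0],[0,0,0.23]],[[0,0,0],[0,0,0.276]],[[0,0,0],[0,0,0.322]],[[0,0,0],[0,0,0.368]],[[0,0,0],[0,0,0.414]],[[0,0,0],[0,0,0.46]],[[0,0,0],[0,0,0.5]],[[0,0,0],[0,0,0.5]]], "grip": 0.15}}

```text
time: 15.35
tcp_pos: [0.601, -0.0699, 0.2484]
orientation: [-3.142, -0.008, -0.001]
contact_force: [0.1, -0.2, -1.6]
gripper_width: 0.0494
finger_force: 0.0
```

```bash
python3 b.py w8.png
```

```text
15.35 [ 0.601  -0.0699  0.2484] [-3.1416 -0.0084 -0.0007] 0.04936582659709549
305.15167340311575 [[ 0.005   0.9515  0.3076  0.6794]
 [-1.      0.0048  0.0011 -0.0692]
 [-0.0004 -0.3076  0.9515  0.2179]
 [ 0.      0.      0.      1.    ]]
spindle_coarse [(array([ 75. , 301.5]), 0.63, array([0.5267, 0.0961]))]
spindle_fine [(array([272.6, 165.7]), 0.79, array([ 0.6412, -0.0681]))]
gauge_coarse []
gauge_fine [(array([159.7, 122.7]), 0.7, array([0.6706, 0.0097]))]
```

Request:
{"api": "jog_arm", "payload": {"increments": [[[0,0,0.3],[0,0,0]],[[0,0,0.55],[0,0,0]],[[0,0,0.7],[0,0,0]],[[0,0,0.77],[0,0,0]],[[0,0,0.77],[0,0,0]],[[0,0,0.77],[0,0,0]]]}}

```text
time: 16.2
tcp_pos: [0.6011, -0.0701, 0.1723]
orientation: [3.141, 0.011, 0.002]
contact_force: [0.3, 0.5, 0.9]
gripper_width: 0.0492
finger_force: 0.0
```

Request:
{"api": "jog_arm", "payload": {"increments": [[[0.05,0,0],[0,0,0]],[[0.1,0,0],[0,0,0]],[[0.14,0,0],[0,0,0]],[[0.16,0,0],[0,0,0]],[[0.16,0,0],[0,0,0]]]}}

```text
time: 16.7
tcp_pos: [0.617, -0.0698, 0.1717]
orientation: [3.142, 0.01, 0.0]
contact_force: [0.2, -0.3, 1.4]
gripper_width: 0.0491
finger_force: 0.0
```

Request:
{"api": "jog_arm", "payload": {"increments": [[[0.02,0,0],[0,0,0]],[[0.02,0,0],[0,0,0]]]}}

```text
time: 16.9
tcp_pos: [0.6182, -0.0698, 0.1715]
orientation: [-3.141, -0.01, 0.002]
contact_force: [-2.5, -1.0, 0.7]
gripper_width: 0.0492
finger_force: 1.0
```

Request:
{"api": "jog_arm", "payload": {"increments": [[[0.02,0,0],[0,0,0]],[[0.02,0,0],[0,0,0]]]}}

```text
time: 17.1
tcp_pos: [0.6191, -0.0698, 0.1713]
orientation: [-3.141, -0.01, 0.008]
contact_force: [-7.2, -1.2, 3.5]
gripper_width: 0.049
finger_force: 3.7
```

Request:
{"api": "jog_arm", "payload": {"increments": [[[0.02,0,0],[0,0,0]],[[0.02,0,0],[0,0,0]]]}}

```text
time: 17.3
tcp_pos: [0.6199, -0.0698, 0.1712]
orientation: [-3.141, -0.011, 0.014]
contact_force: [-12.1, -1.7, 7.6]
gripper_width: 0.0494
finger_force: 6.2
```

Request:
{"api": "jog_arm", "payload": {"increments": [[[0.02,0,0],[0,0,0]],[[0.02,0,0],[0,0,0]],[[0.02,0,0],[0,0,0]]]}}

```text
time: 17.6
tcp_pos: [0.6207, -0.0698, 0.171]
orientation: [-3.14, -0.011, 0.019]
contact_force: [-16.7, -2.4, 12.2]
gripper_width: 0.0488
finger_force: 8.8
```

Request:
{"api": "jog_arm", "payload": {"increments": [[[0.03,0,0],[0,0,0]],[[0.03,0,0],[0,0,0]],[[0.03,0,0],[0,0,0]]]}}

```text
time: 17.9
tcp_pos: [0.6219, -0.0698, 0.1709]
orientation: [-3.14, -0.011, 0.028]
contact_force: [-25.8, -3.9, 16.8]
gripper_width: 0.0491
finger_force: 12.7
```

```bash
python3 b.py w9.png|head -1
cat > rect.py <<'E'
from r import *
def rect(p,z,x0,x1,y0,y1,r=.0002):
    xs=np.arange(x0,x1,r);ys=np.arange(y1,y0,-r)
    w=[(xs[0],ys[0]),(xs[-1],ys[0]),(xs[-1],ys[-1]),(xs[0],ys[-1])]
    H,_=cv2.findHomography(np.float32([[0,0],[len(xs)-1,0],[len(xs)-1,len(ys)-1],[0,len(ys)-1]]),np.float32([proj(p,[a,b,z]) for a,b in w]))
    return cv2.warpPerspective(p['image'],np.linalg.inv(H),(len(xs),len(ys)))[...,::-1]
E
python3 - <<'E'
from rect import *
p=pickle.load(open('pics/w9.png.pkl','rb'))
cv2.imwrite('pics/w9r.png',np.hstack([rect(p,z,.625,.68,-.13,-.01,.0002) for z in(.009,.015)]))
E
```

```text
17.9 [ 0.6219 -0.0698  0.1709] [-3.1399 -0.0114  0.0279] 0.04914066900036716
```

View pics/w9r.png

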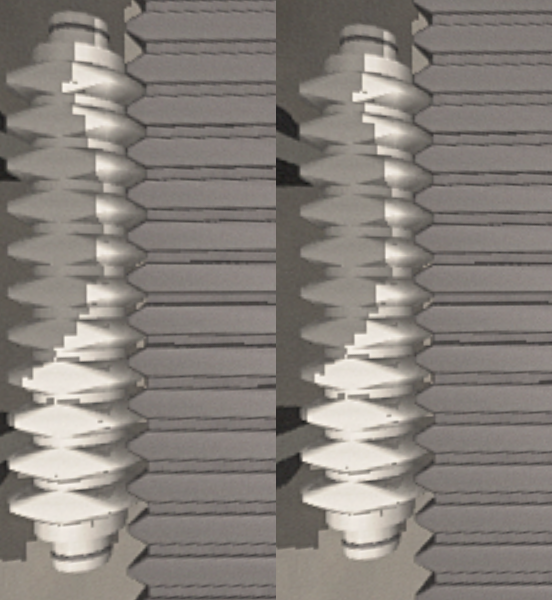

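All 11 ridges engage the notches, but by left crest columns 7–10 it stands about 2 mm short. Force on the tool is in −y, so it rides one flank. I nudge it about 1–2 mm in −y while pushing.

Request:
{"api": "jog_arm", "payload": {"increments": [[[-0.04,0,0],[0,0,0]],[[-0.04,0.01,0],[0,0,0]],[[-0.04,0.015,0],[0,0,0]]]}}

```text
time: 18.45
tcp_pos: [0.6202, -0.0703, 0.171]
orientation: [-3.139, -0.01, 0.016]
contact_force: [-13.2, 3.8, 9.6]
gripper_width: 0.0489
finger_force: 6.8
```

Request:
{"api": "jog_arm", "payload": {"increments": [[[0,0.01,0],[0,0,0]],[[0,0.01,0],[0,0,0]]]}}

```text
time: 18.65
tcp_pos: [0.6214, -0.0715, 0.1711]
orientation: [-3.139, -0.01, 0.011]
contact_force: [-9.2, 2.1, 5.8]
gripper_width: 0.0496
finger_force: 4.5
```

Request:
{"api": "jog_arm", "payload": {"increments": [[[0.02,0,0],[0,0,0]],[[0.04,0,0],[0,0,0]],[[0.04,0,0],[0,0,0]]]}}

```text
time: 18.95
tcp_pos: [0.623, -0.0715, 0.1709]
orientation: [-3.139, -0.011, 0.023]
contact_force: [-20.2, 0.0, 14.3]
gripper_width: 0.0492
finger_force: 10.1
```

Request:
{"api": "jog_arm", "payload": {"increments": [[[0,0.01,0],[0,0,0]],[[0,0.01,0],[0,0,0]]]}}

```text
time: 19.15
tcp_pos: [0.6229, -0.0718, 0.1708]
orientation: [-3.138, -0.011, 0.023]
contact_force: [-19.3, 3.3, 13.4]
gripper_width: 0.0492
finger_force: 9.7
```

Request:
{"api": "jog_arm", "payload": {"increments": [[[0,-0.02,0],[0,0,0]],[[0,-0.02,0],[0,0,0]]]}}

```text
time: 19.35
tcp_pos: [0.623, -0.0711, 0.1708]
orientation: [-3.14, -0.011, 0.023]
contact_force: [-19.3, -2.6, 12.4]
gripper_width: 0.0493
finger_force: 10.0
```

Request:
{"api": "jog_arm", "payload": {"increments": [[[0,0.01,0],[0,0,0]],[[0,0.01,0],[0,0,0]]]}}

```text
time: 19.55
tcp_pos: [0.6229, -0.0715, 0.1708]
orientation: [-3.139, -0.011, 0.023]
contact_force: [-18.8, 0.8, 13.1]
gripper_width: 0.049
finger_force: 9.8
```

Wiggle test: Fy symmetric ±3 N, x unchanged, so the fine screw is locked home. Back off, look, and turn for the coarse screw.

Request:
{"api": "jog_arm", "payload": {"increments": [[[-0.12,0,0],[0,0,0]],[[-0.25,0,0],[0,0,0]],[[-0.35,0,-0.4],[0,0,0]],[[-0.5,0,-0.8],[0,0,0]],[[-0.55,0,-0.9],[0,0,0]],[[-0.55,0,-0.9],[0,0,0]],[[-0.55,0,-0.9],[0,0,0]]]}}

```text
time: 20.25
tcp_pos: [0.5726, -0.0726, 0.2612]
orientation: [-3.141, -0.01, -0.0]
contact_force: [0.4, 0.6, -0.7]
gripper_width: 0.0491
finger_force: 0.0
```

```bash
python3 b.py w10.png; cat > q.py <<'E'
from rect import *
import sys
p=pickle.load(open('pics/w10.png.pkl','rb'))
A=rect(p,.009,.60,.70,-.135,-.005,.0002).mean(2)
# lateral profile in screw area (world x), and phases
cols=np.arange(.60,.70,.0002)
pr=A[75:575].mean(0); g=np.abs(np.gradient(cv2.GaussianBlur(pr[None].astype(np.float32),(9,1),0)[0]))
print(np.c_[cols[100:300:5]*1000,pr[100:300:5]].round(1).tolist())
s=np.arange(-.06,.0601,.00025)
for t0,t1,z in((-.0135,-.0105,.009),(.0085,.0115,.009)):
    b=strip(p,[.643,-.0716],[0,1.],[1.,0],s,np.arange(t0,t1,.0005),z).mean(1); c=np.abs(s)<.04
    print('screw',t0,phase(b[c],s[c],.008))
for z in (.015,):
    b=strip(p,[.6721,.0104],[-.0054,1],[1,.0054],s,np.array([.0175,.0185]),z).mean(1); print('gauge far side tooth',phase(b,s,.008))
E
python3 q.py
```

```text
20.25 [ 0.5726 -0.0726  0.2612] [-3.1415 -0.0097 -0.0001] 0.04908772353870764
305.15167340311575 [[ 0.0058  0.9514  0.308   0.651 ]
 [-1.      0.0057  0.0013 -0.0718]
 [-0.0005 -0.308   0.9514  0.2307]
 [ 0.      0.      0.      1.    ]]
spindle_coarse [(array([ 75. , 264.3]), 0.95, array([0.5257, 0.096 ]))]
spindle_fine [(array([268.7, 121.9]), 0.78, array([ 0.6425, -0.0677]))]
gauge_coarse [(array([208.2, 369.8]), 0.66, array([ 0.4133, -0.0097]))]
gauge_fine [(array([157.1,  78.4]), 0.59, array([0.6713, 0.0103]))]
[[620.0, 133.0], [621.0, 133.3], [622.0, 133.1], [623.0, 133.1], [624.0, 133.7], [625.0, 133.5], [626.0, 134.0], [627.0, 134.0], [628.0, 134.2], [629.0, 134.7], [630.0, 129.6], [631.0, 117.4], [632.0, 116.8], [633.0, 135.1], [634.0, 144.6], [635.0, 154.7], [636.0, 167.7], [637.0, 180.8], [638.0, 191.0], [639.0, 204.8], [640.0, 217.1], [641.0, 228.5], [642.0, 234.8], [643.0, 238.2], [644.0, 234.5], [645.0, 230.8], [646.0, 220.3], [647.0, 208.3], [648.0, 198.3], [649.0, 187.6], [650.0, 179.9], [651.0, 165.1], [652.0, 145.7], [653.0, 119.8], [654.0, 108.7], [655.0, 107.4], [656.0, 102.5], [657.0, 120.8], [658.0, 122.9], [659.0, 122.3]]
screw -0.0135 (np.float64(-0.0007074012845614031), np.float64(7.472016730056632))
screw 0.0085 (np.float64(0.0016822793074690538), np.float64(25.576990469126553))
gauge far side tooth (np.float64(-0.002664138297776285), np.float64(11.42482616927007))
```

Request:
{"api": "jog_arm", "payload": {"increments": [[[-0.1,-0.25,0],[0,0,-0.046]],[[-0.2,-0.5,0],[0,0,-0.092]],[[-0.3,-0.75,0],[0,0,-0.138]],[[-0.4,-1,0],[0,0,-0.184]],[[-0.42,-1,0],[0,0,-0.23]],[[-0.42,-1,0],[0,0,-0.276]],[[-0.42,-1,0],[0,0,-0.322]],[[-0.42,-1,0],[0,0,-0.368]],[[-0.42,-1,0],[0,0,-0.414]],[[-0.42,-1,0],[0,0,-0.46]],[[-0.42,-1,0],[0,0,-0.5]],[[-0.42,-1,0],[0,0,-0.5]]]}}

```text
time: 21.7
tcp_pos: [0.53, 0.0271, 0.261]
orientation: [-2.212, -2.229, 0.001]
contact_force: [0.4, -0.5, -0.1]
gripper_width: 0.0488
finger_force: 0.0
```

```bash
python3 b.py w11.png
```

```text
21.7 [0.53   0.0271 0.261 ] [-2.2124 -2.229   0.0011] 0.0488101437934727
305.15167340311575 [[ 1.     -0.0069 -0.0016  0.5287]
 [ 0.0071  0.9513  0.3081  0.1066]
 [-0.0006 -0.3081  0.9514  0.2305]
 [ 0.      0.      0.      1.    ]]
spindle_coarse [(array([275.7, 122.2]), 0.85, array([0.5296, 0.0978])), (array([398.5, 318. ]), 0.28, array([ 0.6414, -0.0708]))]
spindle_fine [(array([398.9, 316.6]), 0.7, array([ 0.6415, -0.0693]))]
gauge_coarse [(array([137.4, 256.4]), 0.93, array([ 0.4148, -0.0111]))]
gauge_fine [(array([451.2, 234.9]), 0.91, array([0.6737, 0.0102]))]
```

```bash
python3 - <<'E'
from s import *
p=pickle.load(open('pics/w11.png.pkl','rb'))
for th in(25,40,60): print(*ends2(p,(225,20,325,215),th))
# left/right crest on the z=9 plane
from r import strip
c=np.array([.5275,.1013]);a=np.radians(14);d=np.array([-np.sin(a),np.cos(a)]);n=np.array([np.cos(a),np.sin(a)])
s=np.arange(-.065,.066,.001);t=np.arange(-.02,.0205,.001)
A=strip(p,c,d,n,s,t,.009)
print(np.c_[t*1000,A[20:110].mean(0),A[20:110].std(0)].round(0).tolist()); print(np.c_[s*1000,A[:,17:24].mean(1)].round(0).tolist())
E
```

```text
[0.5421 0.1153] 0.117412746 0.07189248 27.318401
[0.5192 0.1458] 0.01858551 0.012117645 57.173508
[0.5192 0.1457] 0.018028911 0.011313561 55.395542
[[-20.0, 96.0, 5.0], [-19.0, 96.0, 5.0], [-18.0, 96.0, 4.0], [-17.0, 96.0, 4.0], [-16.0, 96.0, 4.0], [-15.0, 96.0, 4.0], [-14.0, 96.0, 4.0], [-13.0, 95.0, 4.0], [-12.0, 96.0, 5.0], [-11.0, 97.0, 7.0], [-10.0, 105.0, 17.0], [-9.0, 111.0, 21.0], [-8.0, 114.0, 22.0], [-7.0, 117.0, 22.0], [-6.0, 120.0, 20.0], [-5.0, 128.0, 15.0], [-4.0, 131.0, 14.0], [-3.0, 135.0, 13.0], [-2.0, 141.0, 17.0], [-1.0, 144.0, 17.0], [0.0, 145.0, 15.0], [1.0, 143.0, 16.0], [2.0, 141.0, 18.0], [3.0, 139.0, 21.0], [4.0, 135.0, 23.0], [5.0, 135.0, 29.0], [6.0, 129.0, 30.0], [7.0, 122.0, 34.0], [8.0, 120.0, 32.0], [9.0, 119.0, 31.0], [10.0, 121.0, 31.0], [11.0, 119.0, 27.0], [12.0, 117.0, 25.0], [13.0, 120.0, 26.0], [14.0, 126.0, 28.0], [15.0, 127.0, 27.0], [16.0, 128.0, 26.0], [17.0, 130.0, 25.0], [18.0, 132.0, 24.0], [19.0, 132.0, 24.0], [20.0, 132.0, 24.0]]
[[-65.0, 92.0], [-64.0, 92.0], [-63.0, 92.0], [-62.0, 91.0], [-61.0, 91.0], [-60.0, 92.0], [-59.0, 91.0], [-5
[... 1193 characters left out ...]
0, 146.0], [20.0, 146.0], [21.0, 145.0], [22.0, 117.0], [23.0, 130.0], [24.0, 131.0], [25.0, 131.0], [26.0, 136.0], [27.0, 140.0], [28.0, 144.0], [29.0, 142.0], [30.0, 143.0], [31.0, 133.0], [32.0, 146.0], [33.0, 147.0], [34.0, 148.0], [35.0, 149.0], [36.0, 116.0], [37.0, 126.0], [38.0, 130.0], [39.0, 130.0], [40.0, 129.0], [41.0, 159.0], [42.0, 213.0], [43.0, 203.0], [44.0, 214.0], [45.0, 208.0], [46.0, 211.0], [47.0, 227.0], [48.0, 227.0], [49.0, 217.0], [50.0, 119.0], [51.0, 231.0], [52.0, 227.0], [53.0, 155.0], [54.0, 149.0], [55.0, 150.0], [56.0, 150.0], [57.0, 148.0], [58.0, 146.0], [59.0, 146.0], [60.0, 145.0], [61.0, 145.0], [62.0, 144.0], [63.0, 144.0], [64.0, 144.0], [65.0, 143.0]]
```

Fine screw confirmed: left crest edge at x=.630, axis .643 (home .6431). The coarse screw centre is at about (.5275,.0998), yaw 14°. Move over it, descend and grip between ridges.

Request:
{"api": "jog_arm", "payload": {"increments": [[[0.3,0,0],[0,0,-0.04]],[[0.6,0,0],[0,0,-0.0754]],[[0.659,0,0],[0,0,-0.0754]],[[0.659,0,0.2],[0,0,-0.0754]],[[0.659,0,0.4],[0,0,-0.0754]],[[0.659,0,0.6],[0,0,-0.0754]],[[0.659,0,0.75],[0,0,-0.0754]],[[0.659,0,0.83],[0,0,-0.0754]],[[0.659,0,0.83],[0,0,-0.0754]],[[0.659,0,0.83],[0,0,-0.0754]]], "grip": 0.4}}

```text
time: 22.95
tcp_pos: [0.5299, 0.0928, 0.1791]
orientation: [1.936, 2.473, 0.0]
contact_force: [0.6, 0.5, 0.3]
gripper_width: 0.0597
finger_force: 0.0
```

Request:
{"api": "jog_arm", "payload": {"increments": [[[0,0,0],[0,0,0]],[[0,0,0],[0,0,0]],[[0,0,0],[0,0,0]],[[0,0,0],[0,0,0]],[[0,0,0],[0,0,0]],[[0,0,0],[0,0,0]]], "grip": -0.6, "force": 20}}

```text
time: 23.55
tcp_pos: [0.53, 0.093, 0.1796]
orientation: [1.935, 2.473, 0.002]
contact_force: [-1.3, 0.0, 6.5]
gripper_width: 0.0245
finger_force: 19.7
```

Request:
{"api": "jog_arm", "payload": {"increments": [[[0.006,-0.05,0],[0,0,0.012]],[[0.012,-0.1,0],[0,0,0.025]],[[0.018,-0.15,0],[0,0,0.037]],[[0.025,-0.2,0],[0,0,0.05]],[[0.032,-0.26,0],[0,0,0.063]],[[0.04,-0.32,0],[0,0,0.077]],[[0.046,-0.37,0],[0,0,0.09]],[[0.051,-0.412,0],[0,0,0.0994]],[[0.051,-0.412,0],[0,0,0.0994]],[[0.051,-0.412,0],[0,0,0.0994]]]}}

```text
time: 24.55
tcp_pos: [0.4892, 0.0879, 0.1795]
orientation: [2.295, 2.143, 0.003]
contact_force: [2.5, 1.2, 6.4]
gripper_width: 0.0246
finger_force: 20.2
```

Request:
{"api": "jog_arm", "payload": {"increments": [[[0,0,0],[0,0,0]],[[0,0,0],[0,0,0]],[[0,0,0],[0,0,0]]], "grip": -0.1}}

```text
time: 24.85
tcp_pos: [0.4876, 0.0881, 0.1781]
orientation: [-2.295, -2.143, 0.003]
contact_force: [-0.8, 0.3, -0.1]
gripper_width: 0.0383
finger_force: 0.0
```

Request:
{"api": "jog_arm", "payload": {"increments": [[[0,0,-0.35],[0,0,0]],[[0,0,-0.7],[0,0,0]],[[0,0.1,-0.8],[0,0,0]],[[0,0.3,-0.8],[0,0,0]],[[0,0.5,-0.8],[0,0,0]],[[0,0.6,-0.8],[0,0,0]],[[0,0.6,-0.8],[0,0,0]]]}}

```text
time: 25.55
tcp_pos: [0.5488, 0.0837, 0.2582]
orientation: [-2.297, -2.143, 0.001]
contact_force: [-0.3, 0.9, 0.8]
gripper_width: 0.0382
finger_force: 0.0
```

Request:
{"api": "jog_arm", "payload": {"increments": [[[0,0,0],[0,0,0.046]],[[0,0,0],[0,0,0.092]],[[0,0,0],[0,0,0.138]],[[0,0,0],[0,0,0.184]],[[0,0,0],[0,0,0.23]],[[0,0,0],[0,0,0.276]],[[0,0,0],[0,0,0.322]],[[0,0,0],[0,0,0.368]],[[0,0,0],[0,0,0.414]],[[0,0,0],[0,0,0.46]],[[0,0,0],[0,0,0.5]],[[0,0,0],[0,0,0.5]]], "grip": 0.15}}

```text
time: 26.75
tcp_pos: [0.547, 0.084, 0.2581]
orientation: [-3.14, 0.11, 0.004]
contact_force: [0.1, 0.3, 0.0]
gripper_width: 0.0495
finger_force: 0.0
```

```bash
python3 b.py w12.png
```

```text
26.75 [0.547  0.084  0.2581] [-3.1396  0.1097  0.0036] 0.0494692089595009
305.15167340311575 [[-0.0702  0.9483  0.3094  0.6252]
 [-0.9975 -0.0666 -0.0221  0.0788]
 [-0.0004 -0.3102  0.9507  0.2275]
 [ 0.      0.      0.      1.    ]]
spindle_coarse [(array([268. , 280.8]), 0.61, array([0.487, 0.094]))]
spindle_fine [(array([110.1, 317. ]), 0.76, array([0.4602, 0.2366])), (array([488. ,  67.1]), 0.59, array([ 0.6419, -0.0682]))]
gauge_coarse []
gauge_fine [(array([373.5,  27.5]), 0.64, array([0.6713, 0.0103]))]
```

Coarse screw now at about (.487,.094), parallel to its gauge and in phase within ~1 mm. Descend behind it and push toward −x.

Request:
{"api": "jog_arm", "payload": {"increments": [[[0,-0.03,0.3],[0,0,0]],[[0,-0.069,0.6],[0,0,0]],[[0,-0.069,0.8],[0,0,0]],[[0,-0.069,0.87],[0,0,0]],[[0,-0.069,0.87],[0,0,0]],[[0,-0.069,0.87],[0,0,0]]]}}

```text
time: 27.6
tcp_pos: [0.549, 0.0907, 0.1722]
orientation: [-3.14, 0.107, -0.001]
contact_force: [0.7, 0.8, -0.2]
gripper_width: 0.0491
finger_force: 0.0
```

Request:
{"api": "jog_arm", "payload": {"increments": [[[-0.12,0,0],[0,0,0]],[[-0.24,0,0],[0,0,0]],[[-0.32,0,0],[0,0,0]],[[-0.38,0,0],[0,0,0]],[[-0.44,0,0],[0,0,0]],[[-0.5,0,0],[0,0,0]],[[-0.56,0,0],[0,0,0]],[[-0.62,0,0],[0,0,0]],[[-0.66,0,0],[0,0,0]],[[-0.68,0,0],[0,0,0]],[[-0.68,0,0],[0,0,0]]]}}

```text
time: 28.7
tcp_pos: [0.4805, 0.0955, 0.1717]
orientation: [-3.14, 0.108, 0.001]
contact_force: [0.7, 0.8, 0.2]
gripper_width: 0.049
finger_force: 0.3
```

Request:
{"api": "jog_arm", "payload": {"increments": [[[-0.02,0,0],[0,0,0]],[[-0.04,0,0],[0,0,0]],[[-0.04,0,0],[0,0,0]]]}}

```text
time: 29.0
tcp_pos: [0.4767, 0.0957, 0.1717]
orientation: [-3.14, 0.109, 0.0]
contact_force: [1.8, -0.8, 0.1]
gripper_width: 0.049
finger_force: 0.8
```

Request:
{"api": "jog_arm", "payload": {"increments": [[[-0.02,0,0],[0,0,0]],[[-0.03,0,0],[0,0,0]],[[-0.03,0,0],[0,0,0]]]}}

```text
time: 29.3
tcp_pos: [0.4737, 0.0959, 0.1717]
orientation: [-3.14, 0.108, 0.0]
contact_force: [2.7, -0.5, 0.8]
gripper_width: 0.0494
finger_force: 0.9
```

Request:
{"api": "jog_arm", "payload": {"increments": [[[-0.02,0,0],[0,0,0]],[[-0.02,0,0],[0,0,0]]]}}

```text
time: 29.5
tcp_pos: [0.4726, 0.096, 0.172]
orientation: [3.14, -0.109, 0.004]
contact_force: [4.9, 0.3, -2.3]
gripper_width: 0.0492
finger_force: 2.5
```

Request:
{"api": "jog_arm", "payload": {"increments": [[[-0.02,0,0],[0,0,0]],[[-0.03,0,0],[0,0,0]],[[-0.03,0,0],[0,0,0]]]}}

```text
time: 29.8
tcp_pos: [0.4716, 0.096, 0.1728]
orientation: [3.14, -0.109, 0.013]
contact_force: [9.1, -1.3, -1.6]
gripper_width: 0.0489
finger_force: 4.8
```

Request:
{"api": "jog_arm", "payload": {"increments": [[[-0.02,0,0],[0,0,0]],[[-0.03,0,0],[0,0,0]],[[-0.03,0,0],[0,0,0]]]}}

```text
time: 30.1
tcp_pos: [0.4705, 0.0961, 0.1736]
orientation: [3.14, -0.109, 0.022]
contact_force: [14.0, -1.0, -2.1]
gripper_width: 0.0492
finger_force: 7.1
```

Request:
{"api": "jog_arm", "payload": {"increments": [[[0.01,0.015,0.015],[0,0,0]],[[0.01,0.015,0.015],[0,0,0]]]}}

```text
time: 30.3
tcp_pos: [0.4708, 0.0952, 0.1719]
orientation: [-3.138, 0.111, -0.019]
contact_force: [12.7, 3.7, 0.1]
gripper_width: 0.0492
finger_force: 6.1
```

Request:
{"api": "jog_arm", "payload": {"increments": [[[0,-0.03,0],[0,0,0]],[[0,-0.03,0],[0,0,0]]]}}

```text
time: 30.5
tcp_pos: [0.471, 0.0971, 0.1719]
orientation: [3.138, -0.107, 0.018]
contact_force: [12.6, -5.1, -0.8]
gripper_width: 0.049
finger_force: 6.1
```

Request:
{"api": "jog_arm", "payload": {"increments": [[[0,0.015,0],[0,0,0]],[[-0.02,0.015,0],[0,0,0]],[[-0.02,0.015,0],[0,0,0]]]}}

```text
time: 30.8
tcp_pos: [0.4701, 0.0964, 0.1724]
orientation: [-3.139, 0.11, -0.025]
contact_force: [16.5, 1.9, -1.6]
gripper_width: 0.049
finger_force: 7.9
```

Locked and symmetric too. Back off straight, rise, and check.

Request:
{"api": "jog_arm", "payload": {"increments": [[[0.15,0,0],[0,0,0]],[[0.3,0,0],[0,0,0]],[[0.3,0,-0.4],[0,0,0]],[[0.1,0,-0.8],[0,0,0]],[[-0.2,0,-1],[0,0,0]],[[-0.5,0,-1],[0,0,0]],[[-0.5,0,-1],[0,0,0]],[[-0.5,0,-1],[0,0,0]]]}}

```text
time: 31.6
tcp_pos: [0.4141, 0.1002, 0.2701]
orientation: [3.14, -0.108, -0.001]
contact_force: [-0.0, -0.3, 0.1]
gripper_width: 0.0491
finger_force: 0.0
```

```bash
python3 b.py w13.png; python3 - <<'E'
from rect import *
p=pickle.load(open('pics/w13.png.pkl','rb')); q=pickle.load(open('pics/w10.png.pkl','rb'))
A=[rect(p,.009,.40,.47,.035,.16,.00025),rect(p,.015,.40,.47,.035,.16,.00025),rect(q,.009,.625,.685,-.135,-.01,.00025)]
print([a.shape for a in A])
cv2.imwrite('pics/fin.png',np.hstack([cv2.resize(a,None,fx=1,fy=1) for a in A]))
n=cam('top'); save(n,'top9.png')
for l in ['timer','petri_dish','vial','spindle_coarse','spindle_fine']: print(l,[(on(n,x['location'],0)[:2],round(x['conf'],2)) for x in env.tip_of(n,l)])
E
```

```text
31.6 [0.4141 0.1002 0.2701] [ 3.1397 -0.1079 -0.0015] 0.04907641609907626
305.15167340311575 [[-0.0691  0.9488  0.3082  0.4923]
 [-0.9976 -0.0656 -0.0217  0.095 ]
 [-0.0004 -0.3089  0.9511  0.2396]
 [ 0.      0.      0.      1.    ]]
spindle_coarse [(array([279.6, 166.9]), 0.8, array([0.4488, 0.0939]))]
spindle_fine [(array([ 94.7, 167.4]), 0.64, array([0.4585, 0.2399]))]
gauge_coarse [(array([409.5, 199.2]), 0.58, array([ 0.4149, -0.0103]))]
gauge_fine []
[(500, 280, 3), (500, 280, 3), (500, 241, 3)]
timer [(array([0.4567, 0.364 ]), 0.6)]
petri_dish [(array([ 0.4079, -0.3089]), 0.83)]
vial [(array([ 0.5837, -0.3063]), 0.66)]
spindle_coarse [(array([0.4475, 0.0809]), 0.39)]
spindle_fine [(array([ 0.4418, -0.4643]), 0.72), (array([0.4576, 0.2354]), 0.61), (array([ 0.6433, -0.0727]), 0.52)]
```

View pics/fin.png

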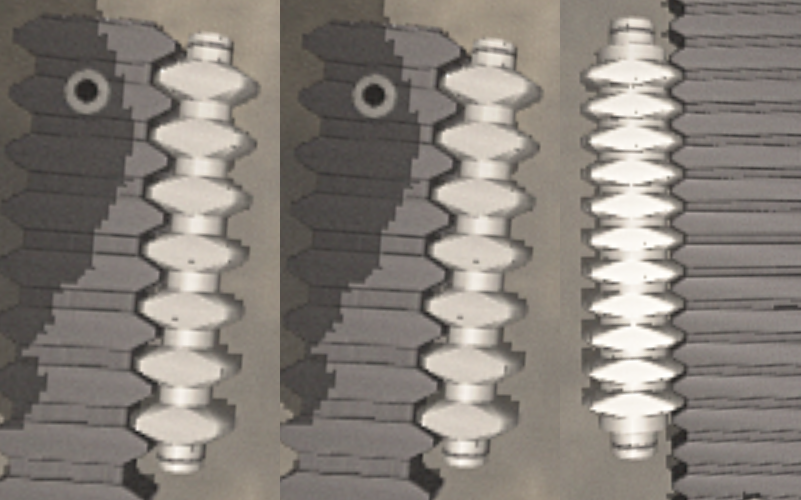

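Left and middle panels: all 7 coarse ridges, rows 75–420, sit in the notches. Right panel: all 11 fine ridges, rows 75–405, are home. The bystanders have not moved, so I hand in.

```bash
python3 -c "
from workcell import env
print(env.finish_job())"
```

```text
the job is handed in; nothing more can be done
None
```

I slid both screws home, the fine one into the far gauge's notches and the coarse one into the near gauge's, and left them lying flat. The timer, petri dish and vial were not touched, and I handed the job in at about 32 s; the hand-in gave no verdict.

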